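# Flip up the easel stand and set the sign blank on it

## Robot

A 7-joint arm with a two-finger parallel gripper is mounted at the origin on the work surface. World frame = base frame: x ahead of the robot, y to its left, z up, the work surface at z = 0. Lengths are in m, angles in rad, forces in N, time in s.
With the tool pointing down it reaches from about 0.425 to 0.925 m from the base axis. Payload 6.8 kg.
Tool frame: the origin (TCP) lies on the mounting face of the last link; the fingertips stand 173 mm ahead of it and the grasp point (between the pads) lies 155 mm ahead of it; z points along the fingers, y is the line along which they close (so a half turn about z gives the same grasp; the last joint's range is limited). The gripper opens to 85 mm and grips with 20 to 120 N. Pads are 22 mm wide; open, the fingers measure 114 mm over their backs; the gripper's body (76 mm by 85 mm) begins 54 mm behind the grasp point. The pads swing forward as they close: fully open they stand 13 mm farther back than shut.
Start: joints at [1.225, 0.477, 0.022, 1.555, -0.011, 1.109, -0.083], TCP at [0.159, -0.656, 0.405] pointing down, gripper open.
Joint ranges: [-2.96, 2.96], [-0.34, 2.1], [-1.41, 1.46], [0.24, 2.44], [-1.37, 4.51], [0.17, 1.92], [-2.96, 2.96]. Speed limits (rad/s): [2.39, 2.39, 3.14, 3.14, 3.14, 3.14, 3.14].

## Interface

Orientations are given as a unit quaternion [w, x, y, z].
In Python, from station import bot gives the robot as it stands. The module is installed in compiled form; this text tells all that it offers.
- The arm moves only by the shell command python3 -m pendant 'ROWS' [FORCE]. ROWS is JSON, a list of rows, each a list of 5 numbers: the finger opening in m, from 0 to 0.0854, then the shift along the tool's x, y, z in m, then the turn about the tool's z in degrees. In form: [[jaw, x, y, z, yaw], ...]. A call has 1 to 12 rows; each row shifts and turns the commanded pose from where the row before left it, along the tool's axes as they then stand; what a row does not reach is not made up. A row lasts 1/12 s, in which the tool goes at most 41.7 mm and 7.16 degrees, less where a joint would pass 70% of its speed; a pose out of reach is approached as far as the arm can. A call with a gripper value outside its range is refused whole. The fingers move at their own pace and stop on an object; FORCE is the grip in N (left out, the last holds). Time passes only in rows, so rows that do not move let the fingers close. It gives the time, the measured TCP pose, the force, the opening and the grip force at its end, in the units of the state.
- bot.get_obs(): the state, without advancing time (a new reading comes with each control period).
- bot.read_camera(name): name is "side" or "top"; returns (picture, depth): 480x640x3 uint8, blue, green, red; 480x640 float32, m along the optical axis (not along the pixel's ray), 0 where there is no reading.
- bot.camera_model(name): a dict with "intrinsics" (3x3 intrinsics, pixels), "dist_coeffs" ([k1, k2, p1, p2, k3] as OpenCV has them; the pictures are not rectified), "R" (3x3) and "t" (3): a world point X has camera coordinates R X + t. Camera axes: x right, y down, z forward; pixel columns grow to the right and rows downward; lengths in m; the calibration is good to about 2 mm. A picture is of the moment at which its call begins. camera_model takes no time and is no camera call.
- bot.hand_in(): hands the job in; it is judged then, once.
Trained networks look in the newest picture that a camera, given by its name, has taken for a name from the list of things; names that differ only in an ending like _2 or _b are one class to them, and where a whole thing is asked for, a point or a joint stands for the part that bears it (a point fixed in the world has none). Each returns a list of dicts, best first, with "score" (0 to 1); they miss things now and then, are a little off and sometimes report something else, mostly with a low value. They report only what shows in the picture. A call takes as long as a camera call. They do not tell look-alikes from the thing itself.
- bot.boxes_of(name, camera): "at" ([column, row] in pixels, amid what is visible of it).
- bot.trace(name, camera): "mask" (480x640 bool, what is visible of it) and "at" ([column, row] in pixels, amid what is visible of it).
- bot.pinpoint(name, camera): "at" ([column, row] in pixels: a listed point, or the origin of a listed thing).
The state is a dict: "t": time; "q": joint angles; "joint_vel": joint speeds; "joint_torque": joint torques, N m; "eef_pos": TCP position; "tool_rot": TCP orientation; "contact_force": force on the tool from outside, world axes, zero at the start; "torque": the same for the moment, N m; "gripper_width": opening from 0.0 (shut) to 1.0 (fully open); "grasp_force": force on a finger pad.
Only numpy, scipy, OpenCV 4.12 (cv2) and the standard library are available. Lean on these libraries where they do the work, as an engineer would, in place of code of your own. Each camera call takes 0.05 s, during which the arm holds its last target. There are 200 camera calls.

## Task

Get the bench easel ready for lettering: ease the sprung hoop stand up and back until it snaps over against its stop, without forcing it or ramming it into the stop. Then lift the sign blank with the stepped top out of the rack and set it gently in the easel's ledge, top up and centred, leaning back against the hoop, and let go. Leave the other signs and the things on the bench where they are.

Things in the scene. Friction and masses are not known exactly. Their poses are not given: they have to be found in the camera images.
- easel: bench easel screwed to the bench, plywood base 180 x 250 x 12 mm. Origin: bench level, under the hoop stand's hinge shaft, midway along it. +x to the back, away from the user; y along the ledge; z up. At the +y and -y ends of the shaft stand steel cheeks (y = +-64, 53 mm high); spring and rake quadrant sit outside the -y cheek, y -75 to -111, up to 110 mm high.
- hinge (a point): hinge axis of the hoop stand, middle of its shaft (12 mm thick, 45 mm above the bench); the axis is the easel's y
- ledge (a point): centre of the floor of the ledge channel in front of the hinge: floor 20 mm above the bench, 190 mm long along easel y, 24 mm wide in x from the front lip (easel x -48, lip top 38 mm above the bench) to the back rail (x -24, top 28 mm). A sign's bottom edge stands in it. Origin at easel x -36.
- bar (a point): middle of the hoop's crossbar: round 10 mm steel, along easel y, 95 mm from the hinge axis, 85 mm free between two legs of the same bar at y = +-50. This is where to push; nothing else is near it. It moves with the stand.
- stand (a joint): hoop stand's swing, rad. 0 parked: legs lean towards the user, 0.80 rad above level (so leg angle from level at the front = 0.80 + value); grows as it is pushed up and back. Sprung over centre: it resists with about 9 N at the bar, fading to nothing at a dead centre, then snaps on by itself, 0.07 rad, to its stop. Dead centre depends on how the rake was last set: 0.64 to 1.08, not told: feel for it. Over 16 N bends it.
- rack: plywood and batten rack fixed to the bench, 215 (x) x 190 (y) mm. Origin centre of its underside. Three slots along its y, at x = -67, 0 and 67 mm, each 12.4 mm wide between battens 40 mm high on a 10 mm base (batten tops 50 mm above the bench). One sign stands upright in each.
- sign_stepped: white-primed sign blank, the one to use: 10 mm thick (x), 160 mm wide (y), 130 mm high, with a narrower step 90 mm wide and 50 mm high on top in the middle, 180 mm high in all; about 0.13 to 0.25 kg. Origin centre of its bottom edge, z up. Front and back are alike.
- sign_top (a point): middle of the top edge of the stepped sign, 180 mm above its bottom edge; pinch it here across its 10 mm thickness
- sign_plain: white-primed plain rectangular blank, 10 x 160 x 125 mm high, in the rack; leave it. Origin centre of its bottom edge.
- sign_peaked: white-primed blank with a pointed gable top, 10 x 160 mm, 145 mm high at the peak, in the rack; leave it. Origin centre of its bottom edge.
- paint_tin: paint tin, 90 mm across, 101 mm high, bystander. Origin centre of its underside.
- brush_jar: glass jar of brushes, 70 mm across, 90 mm high, brushes up to 215 mm, bystander. Origin centre of its underside.
- scraper: filling knife lying on the bench, 200 mm long, bystander. Origin near the middle of its length, on the bench.
Things that resemble listed ones, but are neither listed nor needed, are in the scene too. What is shaped like the sign_stepped but blue or yellow is not meant.

How it is judged:
On the way:
1. the hoop stand has snapped over, rests against its stop and nothing is touching it (value of joint stand above 0.68 rad and velocity of joint stand between -0.05 and 0.05 rad/s and contact force between each of the fingers, the arm and easel below 0.2 N), for 0.3 s.
At the end, for the whole second after the job is handed in: The hoop stand is snapped over against its raised stop (joint above 0.68 rad) and still; the stepped sign stands top-up in the ledge channel, its bottom edge down on the channel floor (within 8 mm) and centred along the ledge within 20 mm, leaning back on the hoop, at rest and released (value of joint stand above 0.68 rad and velocity of joint stand between -0.05 and 0.05 rad/s and x of sign_stepped in the frame of easel between -0.05 and -0.02 m and y of sign_stepped in the frame of easel between -0.02 and 0.02 m and z of sign_stepped in the frame of easel between 0.014 and 0.028 m and x of sign_top in the frame of easel between -0.02 and 0.09 m and z of sign_top in the frame of easel above 0.16 m and linear speed of sign_stepped below 0.02 m/s and angular speed of sign_stepped below 0.1 rad/s); the robot touches nothing.
It fails at once if the robot presses on the easel or its stand with more than 16 N (contact force between any of the fingers, the arm and easel above 16 N).
It fails at once if the stepped sign is banged or pressed onto the easel with more than 30 N (contact force between sign_stepped and easel above 30 N).
It fails at once if another sign is moved more than 20 mm (distance of any of sign_plain, sign_peaked from where it was at the start of the episode above 0.02 m).
It fails at once if the paint tin, brush jar or scraper is moved more than 20 mm (distance of any of paint_tin, brush_jar, scraper from where it was at the start of the episode above 0.02 m).
It also fails if it takes over 72 s, if anything falls off the work surface, if the arm or the gripper's body presses on something with over 40 N, if the wrist force passes 120 N, or if a joint passes its speed limit or range.

## Working session

There is one attempt and no reset: what is moved stays moved. The work goes in short steps, Python scripts to look and compute and a shell command to move; the robot and the scene stay as the last step left them, time stands still between calls to the robot, and variables do not carry over. Pictures are saved under pics/ and viewed, at most 10 in all, crops included, and the job is handed in when it is done.

```bash
mkdir -p pics; cat > h.py <<'E'
import numpy as np, cv2
from station import bot
def ray(cam,px):
    m=bot.camera_model(cam);K=np.array(m["intrinsics"]);d=np.array(m["dist_coeffs"])
    n=cv2.undistortPoints(np.array([[px]],float),K,d)[0,0]
    return np.array([n[0],n[1],1.]),np.array(m["R"]),np.array(m["t"])
def at_depth(cam,px,z):
    r,R,t=ray(cam,px);return R.T@(r*z-t)
def at_z(cam,px,h):
    r,R,t=ray(cam,px);o=-R.T@t;d=R.T@r;return o+d*(h-o[2])/d[2]
def proj(cam,X):
    m=bot.camera_model(cam)
    return cv2.projectPoints(np.array(X,float).reshape(-1,1,3),cv2.Rodrigues(np.array(m["R"]))[0],np.array(m["t"]),np.array(m["intrinsics"]),np.array(m["dist_coeffs"]))[0][:,0]
def cloud(cam,depth,mask):
    m=bot.camera_model(cam);v,u=np.nonzero(mask&(depth>0));z=depth[v,u].astype(float)
    n=cv2.undistortPoints(np.stack([u,v],1).astype(float)[:,None],np.array(m["intrinsics"]),np.array(m["dist_coeffs"]))[:,0]
    return (np.c_[n*z[:,None],z]-np.array(m["t"]))@np.array(m["R"])
E
python3 - <<'E'
from h import *
np.set_printoptions(precision=3,suppress=True)
H=dict(easel=0,hinge=.045,ledge=.02,rack=0,sign_stepped=.01,sign_top=.19,sign_plain=.01,sign_peaked=.01,paint_tin=0,brush_jar=0,scraper=0)
for c in("top","side"):
    p,d=bot.read_camera(c);cv2.imwrite(f"pics/{c}.png",p);np.save(c+"d.npy",d)
    m=bot.camera_model(c);print(c,"cam pos",-np.array(m["R"]).T@np.array(m["t"]))
    for n in list(H)+["bar"]:
        for r in bot.pinpoint(n,c)[:3]:
            a=r["at"];dd=d[min(479,max(0,int(a[1]))),min(639,max(0,int(a[0])))]
            print(c,n,round(r["score"],2),np.array(a),at_z(c,a,H[n]) if n in H else "",at_depth(c,a,dd))
print(bot.get_obs())
E
```

```text
top cam pos [0.42  0.024 1.394]
top easel 0.81 [400.2 268.3] [ 0.528 -0.189  0.   ] [ 0.525 -0.182  0.047]
top easel 0.58 [413.7 290.4] [ 0.469 -0.226  0.   ] [ 0.465 -0.205  0.116]
top hinge 0.87 [398.5 266.4] [ 0.53  -0.177  0.045] [ 0.529 -0.176  0.054]
top ledge 0.83 [402.1 280. ] [ 0.495 -0.191  0.02 ] [ 0.495 -0.191  0.023]
top rack 0.71 [236.3 264.2] [0.529 0.258 0.   ] [0.525 0.249 0.054]
top sign_stepped 0.95 [146.8 318.9] [0.373 0.496 0.01 ] [0.375 0.478 0.062]
top sign_stepped 0.79 [213.  259.3] [0.54 0.32 0.01] [0.537 0.312 0.049]
top sign_stepped 0.66 [154.4 235.7] [0.601 0.488 0.01 ] [0.586 0.448 0.127]
top sign_top 0.79 [131.7 227.5] [0.596 0.485 0.19 ] [0.598 0.489 0.18 ]
top sign_top 0.58 [120.3 316.5] [0.382 0.501 0.19 ] [0.382 0.505 0.178]
top sign_top 0.57 [197.7 253.8] [0.537 0.319 0.19 ] [0.536 0.318 0.194]
top sign_plain 0.68 [232.5 263.6] [0.53  0.266 0.01 ] [0.521 0.248 0.115]
top sign_plain 0.5 [399.8 262.8] [ 0.542 -0.186  0.01 ] [ 0.542 -0.186  0.014]
top sign_peaked 0.96 [262.4 269.7] [0.515 0.184 0.01 ] [0.512 0.18  0.051]
top paint_tin 0.62 [292.2 196.8
[... 1387 characters left out ...]
 0.   ] [ 0.402 -0.014 -0.   ]
side scraper 0.57 [387.2 250.5] [ 0.524 -0.183  0.   ] [ 0.503 -0.152  0.024]
side bar 0.85 [409.6 219.8]  [ 0.464 -0.182  0.115]
side bar 0.35 [399. 243.]  [ 0.505 -0.206  0.021]
{'t': 1.3, 'q': array([ 1.225,  0.477,  0.022,  1.555, -0.011,  1.109, -0.083]), 'joint_vel': array([-0.   ,  0.002, -0.   , -0.001,  0.   ,  0.002, -0.001]), 'joint_torque': array([ -0.001, -59.633,   1.606, -28.155,   0.012,   0.002,   0.   ]), 'eef_pos': array([ 0.159, -0.656,  0.405]), 'tool_rot': array([0.   , 0.993, 0.119, 0.   ]), 'contact_force': array([ 0.659, -0.384, -0.687]), 'torque': array([-0.023,  0.049, -0.009]), 'grasp_force': 0.0, 'gripper_width': 0.9993388941042063}
```

View pics/top.png

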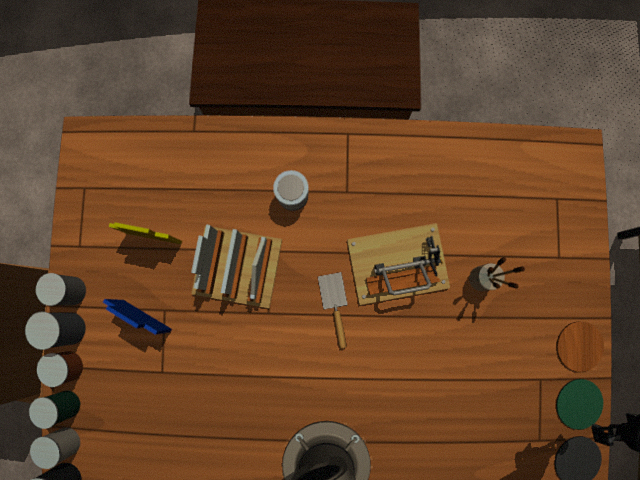

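View pics/side.png

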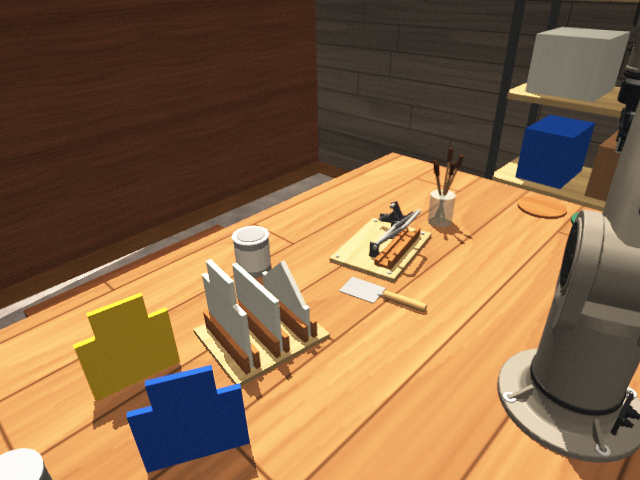

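The top view shows the white stepped sign leftmost in the rack, its top at about (197,254). The plain and peaked signs are at (232,263) and (262,270), and the yellow and blue look-alikes stand outside the rack. The easel is at (400,267) with its bar at (413,290), and the brush jar is at (483,281). Next I need the yaw of the easel, bar and sign.

```bash
python3 - <<'E'
from h import *
np.set_printoptions(precision=4,suppress=True)
d=np.load("topd.npy");p=cv2.imread("pics/top.png")
P=np.full((480,640,3),np.nan);ok=d>0;P[ok]=cloud("top",d,np.ones_like(ok))
def box(x0,x1,y0,y1,z0,z1):
    with np.errstate(invalid='ignore'):
        return P[(P[...,0]>x0)&(P[...,0]<x1)&(P[...,1]>y0)&(P[...,1]<y1)&(P[...,2]>z0)&(P[...,2]<z1)]
def rep(n,q):
    r=cv2.minAreaRect(q[:,:2].astype(np.float32)*1000);m=q.mean(0)
    w,v=np.linalg.eigh(np.cov(q[:,:2].T));print(n,len(q),m,"rect",r,"axis deg",np.degrees(np.arctan2(v[1,1],v[0,1])))
rep("easel plate",box(.38,.66,-.36,-.05,.008,.018))
rep("bar",box(.42,.52,-.27,-.12,.102,.125))
rep("ledge lip/rail",box(.42,.56,-.32,-.07,.022,.042))
rep("shaft",box(.48,.58,-.25,-.1,.044,.056))
rep("stepped top",box(.45,.63,.27,.37,.175,.205))
rep("stepped shoulder",box(.42,.65,.25,.4,.165,.205))
rep("rack base",box(.38,.7,.1,.42,.007,.014))
# side camera check
d=np.load("sided.npy");ok=d>0;P=np.full((480,640,3),np.nan);P[ok]=cloud("side",d,np.ones_like(ok))
rep("S easel plate",box(.38,.66,-.36,-.05,.008,.018))
rep("S bar",box(.42,.52,-.27,-.12,.102,.125))
rep("S stepped top",box(.45,.63,.27,.37,.15,.205))
for a in("top","side"):
    s=4;q=cv2.imread(f"pics/{a}.png");c=q[215:315,340:460] if a=="top" else q[195:285,325:445]
    cv2.imwrite(f"pics/{a}crop.png",cv2.resize(c,None,fx=6,fy=6,interpolation=cv2.INTER_CUBIC))
E
```

```text
easel plate 3875 [ 0.5517 -0.1707  0.0127] rect ((523.2220458984375, -204.51194763183594), (259.93121337890625, 307.7879943847656), 0.4234919250011444) axis deg 104.02408629906117
bar 199 [ 0.4679 -0.1941  0.1153] rect ((473.2110595703125, -194.68658447265625), (26.376867294311523, 108.24819946289062), 12.612656593322754) axis deg 100.74892903513928
ledge lip/rail 657 [ 0.498  -0.1858  0.0308] rect ((509.99188232421875, -187.5022430419922), (74.36479187011719, 189.8900146484375), 11.887167930603027) axis deg 102.11069945453347
shaft 256 [ 0.5311 -0.182   0.0505] rect ((534.8082885742188, -182.20550537109375), (129.90097045898438, 74.12227630615234), 77.4715805053711) axis deg 100.80131880281766
stepped top 229 [0.5362 0.3209 0.1882] rect ((536.3993530273438, 321.9791259765625), (12.234500885009766, 90.74718475341797), 81.5054931640625) axis deg 171.3727861356096
stepped shoulder 264 [0.5363 0.3204 0.1857] rect ((536.3917846679688, 321.9287109375), (12.33633041381836, 90.74718475341797), 81.5054931640625) axis deg 171.26666776553915
rack base 1892 [0.5173 0.2362 0.0104] rect ((539.818359375, 260.98284912109375), (317.870849609375, 316.52447509765625), 0.0806504338979721) axis deg 137.04369535082444
S easel plate 2302 [ 0.5407 -0.1566  0.0121] rect ((541.9310302734375, -182.94598388671875), (183.16612243652344, 258.87017822265625), 11.782242774963379) axis deg 112.62526027981032
S bar 123 [ 0.4643 -0.1839  0.1138] rect ((471.09014892578125, -193.29296875), (22.150367736816406, 107.86705780029297), 12.428803443908691) axis deg 100.27332202119855
S stepped top 589 [0.5288 0.325  0.1754] rect ((536.535888671875, 321.57415771484375), (11.452180862426758, 94.21592712402344), 81.31580352783203) axis deg 172.87422623515155
```

View pics/topcrop.png

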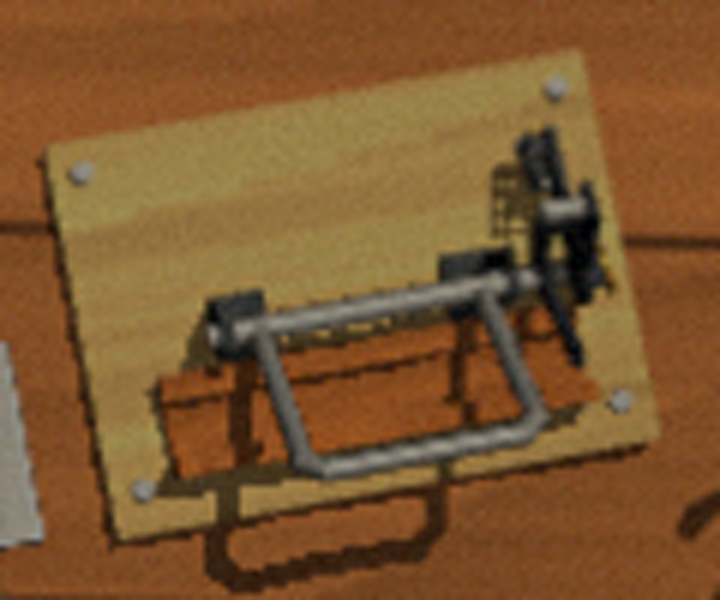

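The easel yaw is about 11.9°, with its origin at about (0.530, -0.183). The crop shows the parked hoop leaning forward, with its bar in front of the ledge. I'll close the fingers and go to a point in front of the bar.

```bash
python3 -m pendant '[[0,0.01,-0.01,0,1.8],[0,0.02,-0.0215,0,0],[0,0.02,-0.0215,0,0],[0,0.02,-0.0215,0,0],[0,0.02,-0.0215,0,0],[0,0.02,-0.0215,0,0],[0,0.02,-0.0215,0,0],[0,0.02,-0.0215,0,0],[0,0.02,-0.0215,0,0],[0,0.02,-0.0215,0,0]]'
python3 -m pendant '[[0,0.02,-0.0215,0,0],[0,0.02,-0.0215,0,0],[0,0.02,-0.0215,0,0],[0,0.02,-0.0215,0,0],[0,0.02,-0.0215,0,0],[0,0.02,-0.0215,0,0],[0,0.02,-0.0215,0,0],[0,0.02,-0.0215,0,0],[0,0.01,-0.01,0,0],[0,0,0,0,0]]'
cat > st.py <<'E'
from h import *
np.set_printoptions(precision=4,suppress=True)
o=bot.get_obs();a=np.radians(11.9);R=np.array([[np.cos(a),np.sin(a)],[-np.sin(a),np.cos(a)]])
O=np.array([.5301,-.1826]);w,x,y,z=o["tool_rot"]
print("t",o["t"],"easel xy",R@(np.array(o["eef_pos"][:2])-O),"z",o["eef_pos"][2],"toolx yaw",np.degrees(np.arctan2(2*(x*y+w*z),1-2*(y*y+z*z))),"F_easel",R@np.array(o["contact_force"][:2]),o["contact_force"][2],"jaw",o["gripper_width"],o["grasp_force"])
E
python3 st.py
```

```text
t: 2.13
eef_pos: [0.3034, -0.4164, 0.405]
tool_rot: [0.0, 0.995, 0.103, 0.0]
contact_force: [-0.2, 0.1, -0.1]
gripper_width: -0.001
grasp_force: 0.0
t: 2.97
eef_pos: [0.4339, -0.2013, 0.4051]
tool_rot: [-0.0, 0.994, 0.106, 0.001]
contact_force: [-0.8, 0.1, 1.1]
gripper_width: 0.003
grasp_force: 0.0
t 2.9667 easel xy [-0.098   0.0015] z 0.40512012969611333 toolx yaw 12.16999718021112 F_easel [-0.7339  0.2688] 1.093993938739004 jaw 0.0027687969012418776 0.0
```

```bash
python3 -m pendant '[[0,0,0,0.025,0],[0,0,0,0.025,0],[0,0,0,0.025,0],[0,0,0,0.025,0],[0,0,0,0.02,0],[0,0,0,0.014,0],[0,0,0,0.01,0],[0,0,0,0,0],[0,0,0,0,0]]'
python3 -m pendant '[[0,0.003,0,0,0],[0,0.003,0,0,0],[0,0.001,0,0,0],[0,0,0,0,0],[0,0,0,0,0]]'; python3 st.py
python3 - <<'E'
from h import *
p,d=bot.read_camera("side");cv2.imwrite("pics/s2.png",cv2.resize(p[130:290,310:470],None,fx=3.7,fy=3.7,interpolation=cv2.INTER_CUBIC))
E
```

```text
t: 3.72
eef_pos: [0.4319, -0.2052, 0.2608]
tool_rot: [-0.0, 0.995, 0.103, -0.0]
contact_force: [0.4, 0.2, 0.0]
gripper_width: 0.001
grasp_force: 0.0
t: 4.13
eef_pos: [0.4391, -0.2032, 0.2611]
tool_rot: [0.0, 0.995, 0.103, 0.0]
contact_force: [0.4, 0.3, -0.3]
gripper_width: -0.001
grasp_force: 0.0
t 4.1333 easel xy [-0.0933 -0.0014] z 0.26111539135419704 toolx yaw 11.836056940092142 F_easel [0.4206 0.2489] -0.2513613390157109 jaw -0.0012473929072327463 0.0
```

View pics/s2.png

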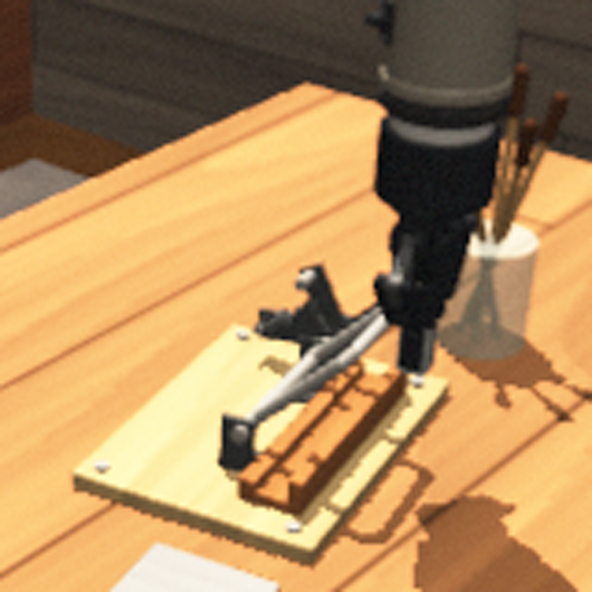

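The closed fingers stand just in front of the bar, at about (400,320) in the crop, with the tips below it. I'll feel for contact.

```bash
for k in 1; do python3 -m pendant '[[0,0.0015,0,0,0],[0,0.0015,0,0,0],[0,0.0015,0,0,0],[0,0,0,0,0]]'; python3 st.py; python3 -m pendant '[[0,0.0015,0,0,0],[0,0.0015,0,0,0],[0,0,0,0,0]]';python3 st.py; python3 -m pendant '[[0,0.0015,0,0,0],[0,0,0,0,0]]';python3 st.py; python3 -m pendant '[[0,0.0015,0,0,0],[0,0,0,0,0]]';python3 st.py; done | grep easel
```

```text
t 4.5167 easel xy [-0.0886 -0.0014] z 0.2607417756216982 toolx yaw 11.839005825625502 F_easel [ 0.0996 -0.3353] 0.3029765381404171 jaw 0.0012612948828686337 0.0
t 4.7667 easel xy [-0.0857 -0.0014] z 0.26071267820797095 toolx yaw 11.835313303145545 F_easel [ 0.659  -0.0942] 0.3374972327732039 jaw 0.0015560300349945996 0.0
t 4.9333 easel xy [-0.0843 -0.0014] z 0.26070290179676536 toolx yaw 11.83235789386812 F_easel [ 0.5424 -0.3919] -0.008018462859332845 jaw -0.004649762494708174 0.0
t 5.1 easel xy [-0.0828 -0.0014] z 0.26073862393354524 toolx yaw 11.830078701363057 F_easel [0.3205 0.0661] 0.2357785582514571 jaw 0.0002684154507655542 0.0
```

```bash
for k in 1; do python3 -m pendant '[[0,0.0015,0,0,0],[0,0,0,0,0]]';python3 st.py; python3 -m pendant '[[0,0.0015,0,0,0],[0,0,0,0,0]]';python3 st.py; python3 -m pendant '[[0,0.001,0,-0.001,0],[0,0,0,0,0]]';python3 st.py; python3 -m pendant '[[0,0.001,0,-0.001,0],[0,0,0,0,0]]';python3 st.py; done | grep easel
```

```text
t 5.2667 easel xy [-0.0818 -0.0014] z 0.2605623802247541 toolx yaw 11.814246435639246 F_easel [-1.9391  0.5265] 1.1093464195502816 jaw 0.0026822974045066597 0.9259305149316788
t 5.4333 easel xy [-0.0813 -0.0015] z 0.2604473256587443 toolx yaw 11.777821699729378 F_easel [-7.4455  0.3643] 4.413378243641959 jaw -0.0037489136008976866 3.0230791121721268
t 5.6 easel xy [-0.0811 -0.0015] z 0.26073776884909783 toolx yaw 11.757929035019748 F_easel [-5.6647 -1.1102] -0.6304615221848034 jaw -0.001272294646750943 2.9447761550545692
t 5.7667 easel xy [-0.0804 -0.0015] z 0.2614113386305948 toolx yaw 11.74319967942298 F_easel [-6.245  -1.3101] -4.389375691708919 jaw -0.0011363255503584358 3.2793916761875153
```

```bash
(python3 -m pendant '[[0,0.0012,0,-0.0011,0],[0,0.0012,0,-0.0011,0],[0,0.0012,0,-0.0011,0]]';python3 st.py; python3 -m pendant '[[0,0.0012,0,-0.0011,0],[0,0.0012,0,-0.001,0],[0,0.0012,0,-0.001,0]]';python3 st.py; python3 -m pendant '[[0,0.0013,0,-0.001,0],[0,0.0013,0,-0.001,0],[0,0.0012,0,-0.001,0]]';python3 st.py) | grep easel
```

```text
t 6.0167 easel xy [-0.0773 -0.0015] z 0.2644013078003021 toolx yaw 11.730691767272818 F_easel [-7.4305 -1.3744] -3.767534407878801 jaw 0.0013702513613375962 3.7948600575327873
t 6.2667 easel xy [-0.0739 -0.0016] z 0.2674537735740648 toolx yaw 11.72437229017609 F_easel [-8.4579 -1.4124] -3.6457690657308155 jaw 0.0007299364695108653 4.104087799787521
t 6.5167 easel xy [-0.0702 -0.0016] z 0.2704106820826854 toolx yaw 11.717802765501657 F_easel [-9.0502 -0.9316] -2.960211948409884 jaw 0.002269815702535116 4.3055494129657745
```

```bash
(python3 -m pendant '[[0,0.0013,0,-0.0009,0],[0,0.0013,0,-0.0009,0],[0,0.0013,0,-0.0009,0]]';python3 st.py; python3 -m pendant '[[0,0.0014,0,-0.0008,0],[0,0.0013,0,-0.0008,0],[0,0.0014,0,-0.0008,0]]';python3 st.py; python3 -m pendant '[[0,0.0014,0,-0.0008,0],[0,0.0014,0,-0.0007,0],[0,0.0014,0,-0.0008,0]]';python3 st.py) | grep easel
```

```text
t 6.7667 easel xy [-0.0665 -0.0016] z 0.2730545028657286 toolx yaw 11.714695483798483 F_easel [-9.6125 -1.6044] -0.7034418417016697 jaw 0.00036440340626018236 4.897747412323952
t 7.0167 easel xy [-0.0627 -0.0017] z 0.27550307968236976 toolx yaw 11.706495430861244 F_easel [-10.9051  -0.8008] 1.2853377792488936 jaw 0.0009520964847209417 5.813484191894531
t 7.2667 easel xy [-0.0587 -0.0017] z 0.2778910366713743 toolx yaw 11.699246548240861 F_easel [-13.1113  -0.7428] 3.8928421434586986 jaw 0.003494028804276656 6.280345916748047
```

```bash
(python3 -m pendant '[[0,0,0,-0.0015,0]]';python3 st.py; python3 -m pendant '[[0,0,0,-0.0015,0],[0,0,0,0,0]]';python3 st.py) | grep easel
```

```text
t 7.35 easel xy [-0.0581 -0.0016] z 0.27919195060620394 toolx yaw 11.721580027829559 F_easel [-6.7043 -0.7042] -5.014759351539327 jaw -0.00032139132057005864 3.7197159603238106
t 7.5167 easel xy [-0.0579 -0.0014] z 0.28075675316031046 toolx yaw 11.742743298114119 F_easel [-8.4203  0.161 ] -3.3671495830758307 jaw 0.00485438446462626 4.218942895531654
```

```bash
(python3 -m pendant '[[0,0.0014,0,-0.001,0],[0,0.0014,0,-0.001,0],[0,0.0014,0,-0.001,0]]';python3 st.py; python3 -m pendant '[[0,0.0014,0,-0.001,0],[0,0.0014,0,-0.0009,0],[0,0.0014,0,-0.0009,0]]';python3 st.py; python3 -m pendant '[[0,0.0014,0,-0.0009,0],[0,0.0014,0,-0.0009,0]]';python3 st.py) | grep easel
```

```text
t 7.7667 easel xy [-0.0537 -0.0014] z 0.28341804293314543 toolx yaw 11.743114085189246 F_easel [-7.7628 -0.3236] -5.167634454006433 jaw -0.0006180064342503672 3.7392398715019226
t 8.0167 easel xy [-0.0495 -0.0013] z 0.2861575952253169 toolx yaw 11.754851067170561 F_easel [-6.8334 -0.0365] -5.775597284164671 jaw -0.0003520301614098115 3.7580785900354385
t 8.1833 easel xy [-0.0467 -0.0013] z 0.2879114826871638 toolx yaw 11.75309889893677 F_easel [-8.106  -0.0192] -5.982793247912571 jaw -0.00018191589593142263 3.7855349108576775
```

```bash
(python3 -m pendant '[[0,0.0014,0,-0.0005,0],[0,0.0014,0,-0.0005,0],[0,0.0014,0,-0.0005,0]]';python3 st.py; python3 -m pendant '[[0,0.0014,0,-0.0005,0],[0,0.0014,0,-0.0005,0],[0,0.0014,0,-0.0005,0]]';python3 st.py; python3 -m pendant '[[0,0.0014,0,-0.0004,0],[0,0.0014,0,-0.0004,0]]';python3 st.py) | grep easel
```

```text
t 8.4333 easel xy [-0.0425 -0.0013] z 0.2895224834175271 toolx yaw 11.75056995994772 F_easel [-7.8358  0.3296] -3.2350226447861887 jaw -0.005062067966447967 4.139660596847534
t 8.6833 easel xy [-0.0383 -0.0013] z 0.29100708085906274 toolx yaw 11.753852297028507 F_easel [-7.8446 -1.226 ] -4.393261724078539 jaw -0.0003496390382710035 3.8728564605116844
t 8.85 easel xy [-0.0354 -0.0013] z 0.29188436182301747 toolx yaw 11.756698789741666 F_easel [-7.6391  0.2648] -4.594963355355145 jaw -0.002240124994380471 3.867601789534092
```

```bash
(python3 -m pendant '[[0,0.0014,0,-0.0003,0],[0,0.0014,0,-0.0003,0],[0,0.0014,0,-0.0003,0]]';python3 st.py; python3 -m pendant '[[0,0.0014,0,-0.0002,0],[0,0.0014,0,-0.0002,0]]';python3 st.py; python3 -m pendant '[[0,0.0014,0,-0.0002,0],[0,0.0014,0,-0.0002,0]]';python3 st.py) | grep easel
```

```text
t 9.1 easel xy [-0.031  -0.0013] z 0.2929465406637053 toolx yaw 11.759383844011927 F_easel [-8.4189  0.6164] -2.5773939185852304 jaw -0.0029118246946898195 3.82260549813509
t 9.2667 easel xy [-0.028  -0.0013] z 0.2935599897428357 toolx yaw 11.76339717590888 F_easel [-7.4265  0.7762] -0.5865654549926881 jaw 0.0002804815427369477 3.7827811762690544
t 9.4333 easel xy [-0.025  -0.0014] z 0.29411074310287705 toolx yaw 11.766574245239005 F_easel [-7.1928  0.1033] -0.34986676558076935 jaw 0.0033431473746600862 3.5487787798047066
```

```bash
(python3 -m pendant '[[0,0.0014,0,-0.0001,0],[0,0.0014,0,0,0]]';python3 st.py; python3 -m pendant '[[0,0.0014,0,0,0],[0,0.0014,0,0,0]]';python3 st.py; python3 -m pendant '[[0,0.0014,0,0,0],[0,0.0014,0,0,0]]';python3 st.py) | grep easel
```

```text
t 9.6 easel xy [-0.0219 -0.0014] z 0.29448482476358634 toolx yaw 11.775886623682347 F_easel [-7.2322  0.916 ] 1.546384018887704 jaw 0.0009996123416087222 3.4348827973008156
t 9.7667 easel xy [-0.0188 -0.0014] z 0.2948104559017437 toolx yaw 11.780200814775922 F_easel [-6.2713  1.5178] 2.483714919687805 jaw 0.0025230373966113415 3.1169213354587555
t 9.9333 easel xy [-0.0156 -0.0014] z 0.29503765308263336 toolx yaw 11.788242806696951 F_easel [-4.7599  1.4311] 1.9129021634817467 jaw 0.0014716644259629725 2.7317962422966957
```

```bash
(python3 -m pendant '[[0,0.001,0,0,0],[0,0.001,0,0,0]]';python3 st.py; python3 -m pendant '[[0,0.001,0,0,0],[0,0.001,0,0,0]]';python3 st.py; python3 -m pendant '[[0,0.0008,0,0,0],[0,0.0008,0,0,0]]';python3 st.py) | grep easel
```

```text
t 10.1 easel xy [-0.0134 -0.0014] z 0.2951044308813088 toolx yaw 11.795979274196814 F_easel [-4.7921  0.6249] 2.4074004945421947 jaw 0.0013730911306664632 2.424952872097492
t 10.2667 easel xy [-0.011  -0.0014] z 0.29521996931398475 toolx yaw 11.806501798660886 F_easel [-4.4267  1.9213] 0.28817189590566084 jaw -0.002753375776282616 2.0769378170371056
t 10.4333 easel xy [-0.0089 -0.0013] z 0.2952491632422998 toolx yaw 11.825935729142138 F_easel [-4.2154  1.1585] -2.1391221191108283 jaw -0.003715678243056742 1.806245595216751
```

```bash
(python3 -m pendant '[[0,0.0008,0,0,0],[0,0.0008,0,0,0]]';python3 st.py; python3 -m pendant '[[0,0.0008,0,0,0],[0,0.0007,0,0,0]]';python3 st.py; python3 -m pendant '[[0,0.0006,0,0,0],[0,0.0006,0,0,0]]';python3 st.py;python3 -m pendant '[[0,0.0006,0,0,0],[0,0.0006,0,0,0]]';python3 st.py) | grep easel
```

```text
t 10.6 easel xy [-0.0071 -0.0014] z 0.29534620445870424 toolx yaw 11.829253416993996 F_easel [-3.2088  0.6065] -2.3367112844282913 jaw 0.004811488315978682 1.5882600098848343
t 10.7667 easel xy [-0.0053 -0.0015] z 0.2956725739312733 toolx yaw 11.828114948263627 F_easel [-2.4     0.2542] -1.5686282404917182 jaw -0.0017443510640171981 1.3488495536148548
t 10.9333 easel xy [-0.004  -0.0016] z 0.29582473299063783 toolx yaw 11.826629656329 F_easel [-2.8439  0.5688] -1.2920922781817656 jaw -0.0026649892781641944 1.1710680462419987
t 11.1 easel xy [-0.0028 -0.0016] z 0.29590722973351946 toolx yaw 11.825717243379668 F_easel [-2.1558  0.1772] -2.6305920301093453 jaw -0.0044128678540532335 1.0085619427263737
```

```bash
(python3 -m pendant '[[0,0.0008,0,0,0],[0,0.0007,0,0,0],[0,0.0007,0,0,0]]';python3 st.py; python3 -m pendant '[[0,0.0007,0,0,0],[0,0.0007,0,0,0]]';python3 st.py; python3 -m pendant '[[0,0.0006,0,0,0],[0,0.0006,0,0,0]]';python3 st.py;python3 -m pendant '[[0,0.0005,0,0,0],[0,0.0005,0,0,0]]';python3 st.py) | grep easel
```

```text
t 11.35 easel xy [-0.0006 -0.0016] z 0.2959482244670131 toolx yaw 11.822039207234303 F_easel [-0.3432 -0.0475] -0.2975748467687003 jaw 0.0025815512371592324 0.675464104861021
t 11.5167 easel xy [ 0.0008 -0.0016] z 0.29595730937672515 toolx yaw 11.824444314898079 F_easel [-1.1234  0.8719] -1.7923530816167912 jaw -0.0024693008196402084 0.45574822230264544
t 11.6833 easel xy [ 0.002  -0.0016] z 0.29595507438805346 toolx yaw 11.82790833097445 F_easel [-0.5637  0.0197] -0.7920584108848774 jaw 0.0017796134911274863 0.2625099598662928
t 11.85 easel xy [ 0.003  -0.0015] z 0.29590454988058196 toolx yaw 11.83131734454716 F_easel [ 0.0307 -0.3561] -0.6241101754192337 jaw 0.005133245549548978 0.1023429321594449
```

```bash
(python3 -m pendant '[[0,0.0005,0,0,0]]';python3 st.py; python3 -m pendant '[[0,0.0004,0,0,0]]';python3 st.py; python3 -m pendant '[[0,0.0004,0,0,0],[0,0,0,0,0],[0,0,0,0,0]]';python3 st.py) | grep easel
python3 - <<'E'
from h import *
p,d=bot.read_camera("side");print([(r["at"],r["score"]) for r in bot.pinpoint("bar","side")[:2]])
E
```

```text
t 11.9333 easel xy [ 0.0034 -0.0015] z 0.29586212634989456 toolx yaw 11.8270294497256 F_easel [ 0.8432 -0.9888] -0.34514821855837446 jaw 0.002022736012744674 0.024738942738622427
t 12.0167 easel xy [ 0.0038 -0.0015] z 0.29586821886243 toolx yaw 11.829588570692234 F_easel [ 0.0764 -0.5711] 1.0502994232307696 jaw -0.0007872569105968196 0.0
t 12.2667 easel xy [ 0.004  -0.0015] z 0.2957218199651773 toolx yaw 11.82577623910583 F_easel [-0.548   0.5598] 0.43824096325564443 jaw -0.0018418456172518605 0.0
[([378.0, 198.3], 0.69)]
```

```bash
python3 -m pendant '[[0,-0.005,0,0,0],[0,-0.01,0,0,0],[0,-0.015,0,0,0],[0,-0.01,0,-0.01,0],[0,0,0,-0.025,0],[0,0,0,-0.025,0],[0,0,0,-0.025,0],[0,0,0,-0.025,0],[0,0,0,-0.025,0]]' |head -2
python3 - <<'E'
from h import *
a=np.radians(11.9)
for c in("side","top"):
    p,d=bot.read_camera(c);print(c,[(r["at"],r["score"]) for r in bot.pinpoint("bar",c)[:2]])
    if c=="side":cv2.imwrite("pics/s3.png",cv2.resize(p[130:290,310:470],None,fx=3.7,fy=3.7,interpolation=cv2.INTER_CUBIC))
    for th in(1.75,1.84):
        x=-.095*np.cos(th);print(th,proj(c,[.5301+x*np.cos(a),-.1826+x*np.sin(a),.045+.095*np.sin(th)]))
    ok=d>0;P=cloud(c,d,ok)
    E=(P[:,:2]-[.5301,-.1826])@np.array([[np.cos(a),-np.sin(a)],[np.sin(a),np.cos(a)]])
    s=(abs(E[:,0])<.06)&(abs(E[:,1])<.035)&(P[:,2]>.115)&(P[:,2]<.16);print("bar pts",s.sum(),np.median(E[s],0),np.median(P[s,2]))
E
```

```text
t: 13.12
eef_pos: [0.4939, -0.1917, 0.4318]
side [([375.1, 199.1], 0.64)]
1.75 [[382.25268654 201.59025596]]
1.84 [[379.21935848 201.54562267]]
bar pts 67 [0.02671211 0.00210317] 0.13944532916496605
top [([404.1, 250.7], 0.81), ([212.2, 259.4], 0.72)]
1.75 [[404.8754496  256.58146151]]
1.84 [[404.07395353 253.34668478]]
bar pts 112 [ 0.02975568 -0.00018998] 0.13950132763730022
```

View pics/s3.png

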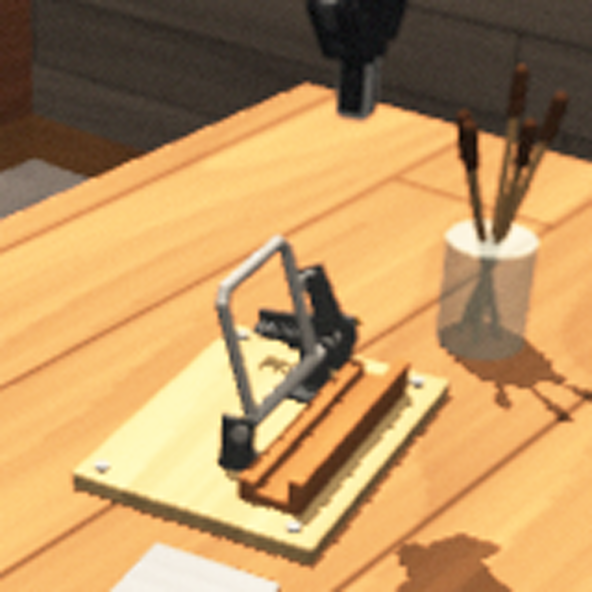

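The hoop now stands past vertical, with the bar at about (255,265) in the crop and nothing touching it. It has snapped over. Next, the sign in the rack.

```bash
python3 -m pendant '[[0.06,0,0,0,6.8],[0.06,0,0,0,6.8],[0.06,0,0,0,6.8],[0.06,-0.0023,-0.0343,0,0],[0.06,-0.0023,-0.0343,0,0],[0.06,-0.0023,-0.0343,0,0],[0.06,-0.0023,-0.0343,0,0],[0.06,-0.0023,-0.0343,0,0],[0.06,-0.0023,-0.0343,0,0],[0.06,-0.0023,-0.0343,0,0],[0.06,-0.0023,-0.0343,0,0]]' 40 >/dev/null
python3 -m pendant '[[0.06,-0.0023,-0.0343,0,0],[0.06,-0.0023,-0.0343,0,0],[0.06,-0.0023,-0.0343,0,0],[0.06,-0.0023,-0.0343,0,0],[0.06,-0.0023,-0.0343,0,0],[0.06,-0.0023,-0.0343,0,0],[0.06,-0.0023,-0.0343,0,0],[0.06,0,0,0,0],[0.06,0,0,0,0]]'; python3 st.py; python3 -c "
from station import bot;print(bot.get_obs()['q'])"
```

```text
t: 14.98
eef_pos: [0.5365, 0.3243, 0.4286]
tool_rot: [0.0, 0.997, -0.073, -0.002]
contact_force: [0.8, -0.4, -0.9]
gripper_width: 0.704
grasp_force: 0.0
t 14.9833 easel xy [0.1108 0.4946] z 0.4286424243651978 toolx yaw -8.328867612179012 F_easel [ 0.7423 -0.515 ] -0.906565771528917 jaw 0.7036357914014014 0.0
[-0.29133332  0.41993413 -0.47353343  1.6229484   0.20320114  1.15110675
 -2.52943142]
```

```bash
python3 -m pendant '[[0.06,0,0.0026,0.01,0.3],[0.06,0,0,0.02,0],[0.06,0,0,0.02,0],[0.06,0,0,0.02,0],[0.06,0,0,0.015,0],[0.06,0,0,0.01,0],[0.06,0,0,0,0],[0.06,0,0,0,0]]'
python3 - <<'E'
from h import *
p,d=bot.read_camera("side");cv2.imwrite("pics/s4.png",cv2.resize(p[170:390,140:360],None,fx=2.7,fy=2.7,interpolation=cv2.INTER_CUBIC))
E
```

```text
t: 15.65
eef_pos: [0.5376, 0.3185, 0.3352]
tool_rot: [0.001, 0.997, -0.078, -0.0]
contact_force: [0.6, -0.1, 1.3]
gripper_width: 0.705
grasp_force: 0.0
```

View pics/s4.png

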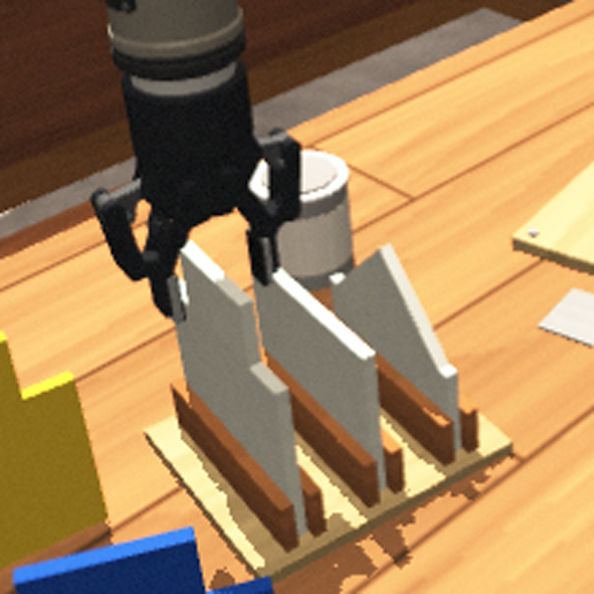

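The fingers straddle the stepped sign's top at about (190,260). I'll centre on it, close and lift slowly.

```bash
python3 -m pendant '[[0.06,0,-0.0026,0.002,0],[0.02,0,0,0,0],[0.02,0,0,0,0],[0.005,0,0,0,0],[0.005,0,0,0,0],[0.005,0,0,0,0],[0.005,0,0,0,0]]' 35
python3 -m pendant '[[0.005,0,0,-0.002,0],[0.005,0,0,-0.004,0],[0.005,0,0,-0.006,0],[0.005,0,0,-0.008,0],[0.005,0,0,0,0]]'; python3 st.py
python3 -m pendant '[[0.005,0,0,-0.01,0],[0.005,0,0,-0.015,0],[0.005,0,0,-0.015,0],[0.005,0,0,-0.02,0],[0.005,0,0,-0.02,0],[0.005,0,0,-0.02,0],[0.005,0,0,-0.02,0],[0.005,0,0,-0.02,0],[0.005,0,0,-0.01,0],[0.005,0,0,0,0]]'; python3 st.py
```

```text
t: 16.28
eef_pos: [0.5378, 0.3223, 0.3341]
tool_rot: [0.0, 0.997, -0.077, 0.0]
contact_force: [-1.1, -0.6, 2.9]
gripper_width: 0.113
grasp_force: 35.1
t: 16.7
eef_pos: [0.538, 0.3225, 0.3555]
tool_rot: [-0.0, 0.997, -0.077, 0.001]
contact_force: [-0.6, -1.7, -0.8]
gripper_width: 0.112
grasp_force: 34.6
t 16.7 easel xy [0.1119 0.4926] z 0.35545474760921636 toolx yaw -8.865819493471804 F_easel [-0.9607 -1.5219] -0.7798460770468031 jaw 0.11199850445164834 34.56767141819
t: 17.53
eef_pos: [0.5379, 0.323, 0.507]
tool_rot: [-0.002, 0.997, -0.077, 0.002]
contact_force: [0.0, -0.1, -1.8]
gripper_width: 0.113
grasp_force: 34.3
t 17.5333 easel xy [0.1119 0.4931] z 0.5069676109413107 toolx yaw -8.873815072066494 F_easel [-0.0081 -0.0716] -1.7665921975138108 jaw 0.11272135983994447 34.31375563144684
```

```bash
python3 -m pendant '[[0.005,0,0,0,-4],[0.005,0,0,0,-6.9],[0.005,0,0,0,-6.9],[0.005,0,0,0,-6.9],[0.005,0,0,0,-6.9],[0.005,0,0,0,-6.9],[0.005,0,0,0,-6.9],[0.005,0,0,0,-6.9],[0.005,0,0,0,-6.9],[0.005,0,0,0,-6.9]]' >/dev/null
python3 -m pendant '[[0.005,0,0,0,-6.9],[0.005,0,0,0,-6.9],[0.005,0,0,0,-6.9],[0.005,0,0,0,-6.9],[0.005,0,0,0,-6.9],[0.005,0,0,0,-6.9],[0.005,0,0,0,-3.3],[0.005,0,0,0,0],[0.005,0,0,0,0]]'; python3 st.py; python3 -c "
from station import bot;print(bot.get_obs()['q'])"
```

```text
t: 19.12
eef_pos: [0.5378, 0.3222, 0.5026]
tool_rot: [-0.0, 0.631, 0.776, -0.001]
contact_force: [-0.2, 0.2, -1.1]
gripper_width: 0.113
grasp_force: 34.3
t 19.1167 easel xy [0.1116 0.4923] z 0.5025647382236529 toolx yaw 101.80551686168575 F_easel [-0.1806  0.2155] -1.1070813437375173 jaw 0.11292001864254958 34.31098937988281
[-0.03751968  0.44695711 -0.84684312  1.51039972  0.3384471   1.33871793
 -0.70804407]
```

```bash
python3 -m pendant '[[0.005,-0.015,-0.005,0,0],[0.005,-0.033,-0.01,0,0],[0.005,-0.033,-0.01,0,0],[0.005,-0.033,-0.01,0,0],[0.005,-0.033,-0.01,0,0],[0.005,-0.033,-0.01,0,0],[0.005,-0.033,-0.01,0,0],[0.005,-0.033,-0.01,0,0],[0.005,-0.033,-0.01,0,0]]' >/dev/null
python3 -m pendant '[[0.005,-0.033,-0.01,0,0],[0.005,-0.033,-0.01,0,0],[0.005,-0.033,-0.01,0,0],[0.005,-0.033,-0.01,0,0],[0.005,-0.033,-0.01,0,0],[0.005,-0.03,-0.01,0,0],[0.005,-0.018,-0.005,0,0],[0.005,0,0,0,0],[0.005,0,0,0,0],[0.005,0,0,0,0]]'; python3 st.py
```

```text
t: 20.7
eef_pos: [0.4927, -0.1889, 0.5035]
tool_rot: [-0.0, 0.63, 0.777, 0.0]
contact_force: [1.2, -0.1, -0.7]
gripper_width: 0.11
grasp_force: 34.4
t 20.7 easel xy [-0.0378  0.0016] z 0.5035344548551398 toolx yaw 101.9285741222856 F_easel [ 1.1921 -0.3896] -0.6922181855890768 jaw 0.11048643774811115 34.358105063438416
```

```bash
python3 -m pendant '[[0.005,0,0.0015,0.01,0],[0.005,0,0,0.02,0],[0.005,0,0,0.02,0],[0.005,0,0,0.02,0],[0.005,0,0,0.02,0],[0.005,0,0,0.02,0],[0.005,0,0,0.015,0],[0.005,0,0,0.005,0],[0.005,0,0,0,0],[0.005,0,0,0,0],[0.005,0,0,0,0]]'; python3 st.py
python3 - <<'E'
from h import *
np.set_printoptions(precision=4,suppress=True)
a=np.radians(11.9);A=np.array([[np.cos(a),-np.sin(a)],[np.sin(a),np.cos(a)]])
for c in("side","top"):
    p,d=bot.read_camera(c)
    if c=="side":cv2.imwrite("pics/s5.png",cv2.resize(p[110:290,310:470],None,fx=3.3,fy=3.3,interpolation=cv2.INTER_CUBIC))
    P=cloud(c,d,d>0);E=np.c_[(P[:,:2]-[.5301,-.1826])@A,P[:,2]]
    s=(E[:,0]>-.055)&(E[:,0]<-.02)&(abs(E[:,1])<.1)&(E[:,2]>.06)&(E[:,2]<.17);E=E[s]
    print(c,len(E),"x pct",np.percentile(E[:,0],[2,50,98]),"y ext",np.percentile(E[:,1],[.5,99.5]),"lean",np.polyfit(E[:,2],E[:,0],1),"z",E[:,2].min())
E
```

```text
t: 21.62
eef_pos: [0.4947, -0.1893, 0.3747]
tool_rot: [0.001, 0.63, 0.777, 0.0]
contact_force: [0.5, -0.4, -2.5]
gripper_width: 0.109
grasp_force: 34.4
t 21.6167 easel xy [-0.036   0.0008] z 0.37474755781830893 toolx yaw 101.95861406166766 F_easel [ 0.3909 -0.5252] -2.4674836746858233 jaw 0.1094130671217124 34.35629725456238
side 1065 x pct [-0.0408 -0.0393 -0.0308] y ext [-0.0814  0.0814] lean [-0.0035 -0.0383] z 0.06050972035988387
top 44 x pct [-0.04   -0.0396 -0.0306] y ext [-0.0055  0.0806] lean [-0.0032 -0.037 ] z 0.06279537058057766
```

View pics/s5.png

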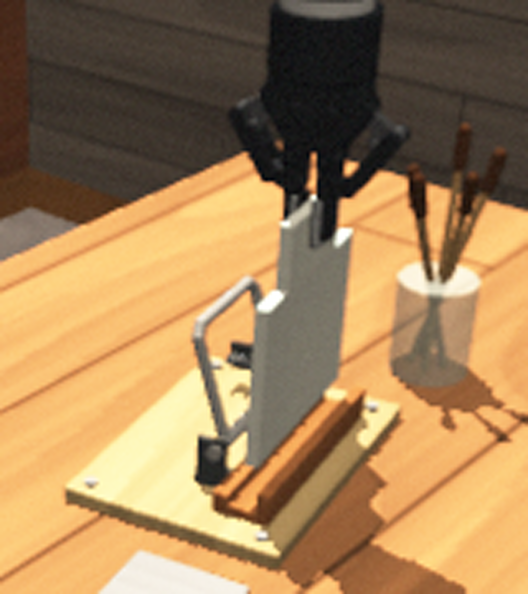

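The sign hangs upright over the channel, centred at x about -36 mm and y about 0. I'll lower it and feel for the floor.

```bash
python3 -m pendant '[[0.005,0,0,0.006,0],[0.005,0,0,0.006,0],[0.005,0,0,0.005,0],[0.005,0,0,0.004,0],[0.005,0,0,0.003,0],[0.005,0,0,0,0]]' >/dev/null; (python3 st.py
python3 -m pendant '[[0.005,0,0,0.0012,0],[0.005,0,0,0.0012,0],[0.005,0,0,0,0]]'; python3 st.py
python3 -m pendant '[[0.005,0,0,0.0012,0],[0.005,0,0,0,0]]'; python3 st.py
python3 -m pendant '[[0.005,0,0,0.001,0],[0.005,0,0,0,0]]'; python3 st.py)|grep easel
```

```text
t 22.2167 easel xy [-0.0369  0.0006] z 0.34875128678015505 toolx yaw 101.92749376637319 F_easel [-0.4579 -0.4656] -2.4339325573206105 jaw 0.1105743699440867 34.360122084617615
t 22.4667 easel xy [-0.0366  0.0005] z 0.34724127060020515 toolx yaw 101.9240454344216 F_easel [-0.0105  0.5734] -2.6902349761871944 jaw 0.11178359919808213 34.38838183879852
t 22.6333 easel xy [-0.0367  0.0005] z 0.3460745803961627 toolx yaw 101.92216459634238 F_easel [-0.0447  0.4769] -1.9727329026937144 jaw 0.11099365558826471 34.38137590885162
t 22.8 easel xy [-0.0367  0.0005] z 0.34502102203165996 toolx yaw 101.92308312822793 F_easel [ 0.127  -0.3596] -1.2071960114086926 jaw 0.10888889495429095 34.38924193382263
```

```bash
(python3 -m pendant '[[0.005,0,0,0.0008,0],[0.005,0,0,0,0]]'; python3 st.py
python3 -m pendant '[[0.005,0,0,0.0006,0],[0.005,0,0,0,0]]'; python3 st.py)|grep easel
```

```text
t 22.9667 easel xy [-0.0367  0.0005] z 0.34421237265855786 toolx yaw 101.9222427245932 F_easel [-0.2086  0.1701] -1.2234038631113004 jaw 0.10496642187981033 34.38901126384735
t 23.1333 easel xy [-0.0365  0.0006] z 0.3440490211915756 toolx yaw 101.92725400378534 F_easel [-0.5286  0.6055] 1.656061810979136 jaw 0.11320303657789887 34.864983558654785
```

The sign has touched the floor at about 4 N. I'll open slightly, nudge the top back onto the rear finger, then ease it down to the hoop.

```bash
python3 -m pendant '[[0.014,0,0,0,0],[0.014,0,0,0,0],[0.022,0,0,0,0],[0.022,0,0,0,0],[0.022,0,0,0,0]]' | tail -3; python3 st.py
python3 -m pendant '[[0.022,0,0.002,0,0],[0.022,0,0.002,0,0],[0.022,0,0.002,0,0],[0.022,0,0.002,0,0],[0.022,0,0.002,0,0],[0.022,0,0.002,0,0],[0.022,0,0.002,0,0],[0.022,0,0.002,0,0],[0.022,0,0.002,0,0],[0.022,0,0,0,0],[0.022,0,0,0,0]]'; python3 st.py
python3 - <<'E'
from h import *
p,d=bot.read_camera("side");cv2.imwrite("pics/s6.png",cv2.resize(p[110:290,310:470],None,fx=3.3,fy=3.3,interpolation=cv2.INTER_CUBIC))
E
```

```text
contact_force: [-0.2, -0.2, 0.1]
gripper_width: 0.257
grasp_force: 0.0
t 23.55 easel xy [-0.0366  0.0005] z 0.3437231255884995 toolx yaw 101.9218538877876 F_easel [-0.2339 -0.1958] 0.11939461367201651 jaw 0.2565546531678387 0.0
t: 24.47
eef_pos: [0.5118, -0.1859, 0.3437]
tool_rot: [-0.0, 0.63, 0.777, 0.0]
contact_force: [-0.2, 0.3, 1.4]
gripper_width: 0.257
grasp_force: 0.0
t 24.4667 easel xy [-0.0185  0.0006] z 0.3436843308325949 toolx yaw 101.93447509507982 F_easel [-0.0839  0.3444] 1.3854338791410026 jaw 0.25700238099267997 0.0
```

View pics/s6.png

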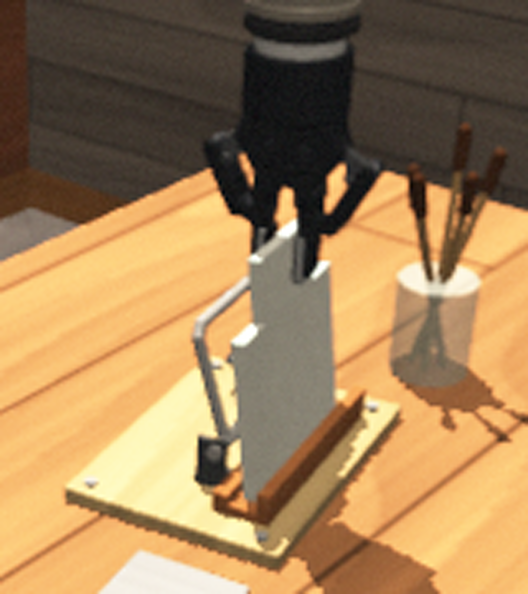

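The sign has tipped back onto the rear finger. Its bottom edge stands in the channel against the front lip, at about (255,505) in the crop. I'll ease it down to the hoop.

```bash
python3 -m pendant '[[0.025,0,0.001,0,0],[0.028,0,0.001,0,0],[0.031,0,0.0015,0,0],[0.034,0,0.0015,0,0],[0.037,0,0.0015,0,0],[0.04,0,0.002,0,0],[0.042,0,0.0025,0,0],[0.042,0,0.0025,0,0],[0.042,0,0.0025,0,0],[0.042,0,0.0025,0,0],[0.042,0,0.0025,0,0],[0.042,0,0,0,0]]'|tail -3; python3 st.py
python3 -m pendant '[[0.042,0,0.0025,0,0],[0.042,0,0.0025,0,0],[0.042,0,0.0025,0,0],[0.042,0,0.0025,0,0],[0.042,0,0.0025,0,0],[0.042,0,0.0025,0,0],[0.042,0,0.0025,0,0],[0.042,0,0.0025,0,0],[0.042,0,0.002,0,0],[0.042,0,0,0,0],[0.042,0,0,0,0]]'|tail -3;python3 st.py
cat > m.py <<'E'
from h import *
import sys
np.set_printoptions(precision=4,suppress=True)
a=np.radians(11.9);A=np.array([[np.cos(a),-np.sin(a)],[np.sin(a),np.cos(a)]])
p,d=bot.read_camera("side");cv2.imwrite(f"pics/{sys.argv[1]}.png",cv2.resize(p[110:290,310:470],None,fx=3.3,fy=3.3,interpolation=cv2.INTER_CUBIC))
P=cloud("side",d,d>0);E=np.c_[(P[:,:2]-[.5301,-.1826])@A,P[:,2]]
s=(E[:,0]>-.06)&(E[:,0]<.08)&(abs(E[:,1])<.085)&(E[:,2]>.06)&(E[:,2]<.24)
k=E[s&(abs(E[:,1])<.03)]
for z in np.arange(.06,.24,.01):
    q=k[(k[:,2]>z)&(k[:,2]<z+.01)]
    if len(q):print(round(z+.005,3),len(q),"xmin/med",np.percentile(q[:,0],[5,50]))
q=E[s&(E[:,2]<.13)];print("y ext",np.percentile(q[:,1],[.5,99.5]))
for n in("sign_stepped","sign_top"):print(n,[(np.round(r["at"]),round(r["score"],2)) for r in bot.pinpoint(n,"side")[:4]])
E
python3 m.py s7
```

```text
contact_force: [0.1, -0.0, -0.8]
gripper_width: 0.488
grasp_force: 0.1
t 25.5167 easel xy [0.0029 0.0006] z 0.34376104067054747 toolx yaw 101.9449950598543 F_easel [ 0.045  -0.0571] -0.794520943116897 jaw 0.4883356437060245 0.14704836008604616
contact_force: [0.4, -0.1, -0.3]
gripper_width: 0.493
grasp_force: 0.1
t 26.4333 easel xy [0.0244 0.0006] z 0.34365813753706886 toolx yaw 101.93023974735392 F_easel [ 0.3352 -0.2009] -0.2879270283697252 jaw 0.4934915740210246 0.051477567467372864
0.065 51 xmin/med [-0.0232 -0.0204]
0.075 53 xmin/med [-0.0186 -0.0153]
0.085 52 xmin/med [-0.0132 -0.0103]
0.095 46 xmin/med [-0.0088 -0.0059]
0.105 52 xmin/med [-0.0045 -0.0018]
0.115 60 xmin/med [0.0004 0.0034]
0.125 52 xmin/med [0.005  0.0082]
0.135 55 xmin/med [0.0098 0.013 ]
0.145 52 xmin/med [0.0152 0.0177]
0.155 54 xmin/med [0.0192 0.0221]
0.165 53 xmin/med [0.0239 0.0269]
0.175 70 xmin/med [-0.0022  0.0309]
0.185 114 xmin/med [-0.0079  0.0363]
0.195 59 xmin/med [-0.0097  0.0024]
0.205 57 xmin/med [-0.0093  0.0048]
0.215 68 xmin/med [-0.0163  0.0471]
0.225 146 xmin/med [-0.0273  0.0033]
0.235 113 xmin/med [-0.0294  0.0415]
y ext [-0.0814  0.0819]
sign_stepped [(array([199., 455.]), 0.91), (array([400., 244.]), 0.75)]
sign_top [(array([176., 376.]), 0.93), (array([375., 183.]), 0.87), (array([117., 304.]), 0.74)]
```

View pics/s7.png

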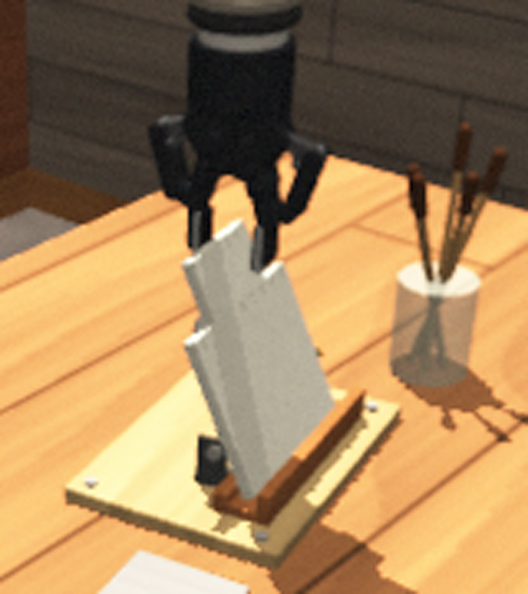

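The sign leans on the hoop at about 25°, centred, with its bottom in the channel. I'll widen the gap, clear the rear finger and lift away.

```bash
python3 -m pendant '[[0.046,0,0.002,0,0],[0.052,0,0.002,0,0],[0.052,0,0.002,0,0],[0.052,0,0,0,0],[0.052,0,0,0,0]]'|tail -3; python3 -m pendant '[[0.052,0,0,-0.003,0],[0.052,0,0,-0.006,0],[0.052,0,0,-0.01,0],[0.052,0,0,-0.02,0],[0.052,0,0,-0.03,0],[0.052,0,0,-0.03,0],[0.052,0,0,-0.02,0],[0.052,0,0,0,0],[0.052,0,0,0,0],[0.052,0,0,0,0]]'; python3 m.py s8
```

```text
contact_force: [-0.6, -0.3, 0.1]
gripper_width: 0.613
grasp_force: 0.0
t: 27.83
eef_pos: [0.5593, -0.1758, 0.4627]
tool_rot: [-0.0, 0.63, 0.777, -0.0]
contact_force: [-0.9, 0.5, -0.0]
gripper_width: 0.611
grasp_force: 0.0
0.065 51 xmin/med [-0.023  -0.0197]
0.075 49 xmin/med [-0.0178 -0.015 ]
0.085 54 xmin/med [-0.013  -0.0105]
0.095 50 xmin/med [-0.0087 -0.0058]
0.105 52 xmin/med [-0.0047 -0.001 ]
0.115 58 xmin/med [0.0007 0.0039]
0.125 51 xmin/med [0.0058 0.0084]
0.135 53 xmin/med [0.0102 0.0128]
0.145 51 xmin/med [0.015  0.0172]
0.155 56 xmin/med [0.0193 0.0222]
0.165 55 xmin/med [0.0234 0.0271]
0.175 53 xmin/med [0.0281 0.0312]
0.185 60 xmin/med [0.0333 0.036 ]
y ext [-0.0801  0.0812]
sign_stepped [(array([401., 246.]), 0.88), (array([141., 381.]), 0.74), (array([200., 458.]), 0.67)]
sign_top [(array([117., 304.]), 0.97), (array([376., 185.]), 0.93), (array([176., 376.]), 0.79), (array([384., 236.]), 0.61)]
```

View pics/s8.png

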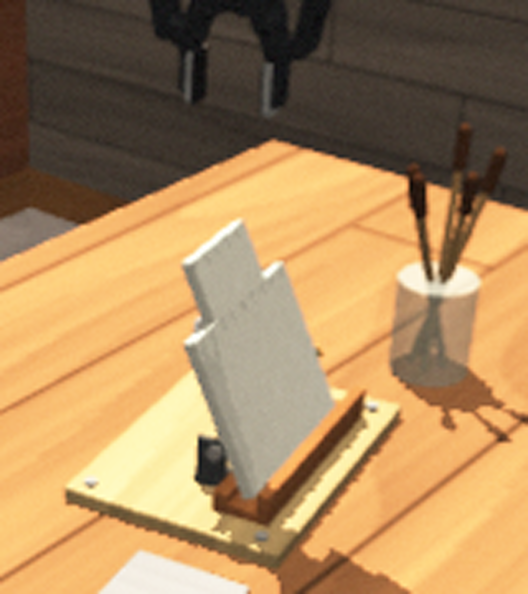

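The sign rests on the hoop and is centred, and the gripper is clear of it.

```bash
python3 -c "
from station import bot;print(bot.hand_in())"
```

```text
the job is handed in; nothing more can be done
None
```

The job is handed in: the hoop stand snapped over onto its stop, and the stepped sign is in the ledge, top up and centred, leaning back about 25° on the hoop and released. The hand-in returned no verdict.

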